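# Check the charge of a gas reservoir with a pencil pressure gauge

### The job

Check the charge of the aluminium gas reservoir: take the pencil gauge from its grey pocket, push its nose straight down into the reservoir's valve and press it firmly home, about 15 N and never above 20 N, keeping it there for a second so that the pressure pushes the gauge's rod out. Then look at the rod and stand the gauge upright in the green pocket if any of the rod's green part shows above the barrel, or in the red pocket if only white shows. Leave the other things on the bench where they are.

Things in the scene. Friction and masses are not known exactly. Their poses are not given: they have to be found in the camera images.
- gauge_grip (a point): Point on the axis of the loose upright pencil gauge (round, about 80 g; z up), 72 mm above its mouth, where it is best held. Black barrel 28 mm across, from 32 mm below to 20 mm above this point, its lowest 9 mm a flange 36 mm across; under it a steel nose 18 mm across, 40 mm long, tapering to 15 mm at the mouth. The rod comes out of the barrel's top, at most 22 mm plus a 4 mm cap.
- gauge_mouth (a point): Centre of the gauge's open mouth, the lower end of the nose; z up along the gauge.
- rod (a joint): How far the indicator rod stands out of the gauge, m: 0 at the start (only its white cap shows), 0.022 at most. The rod is 9 mm thick; its upper 10 mm is white, the rest green, so green shows above the barrel from 0.010 on. It moves stiffly (0.8 N) and keeps its place.
- reservoir: Fixed lying aluminium gas cylinder, 56 mm across, 150 mm long along its y, top 64 mm above the bench, an upright brass valve on its middle; origin on the bench under the valve. The charge, not known beforehand, sets how far the valve's core (a pin in the middle of the seat) pushes the gauge's rod out: 3.5 to 20 mm when the seat is down on its stop, up to 5 mm less before.
- valve_rim (a point): Centre of the valve shroud's open top, 110 mm above the bench; z up. Bore 30 mm at the rim, 22 mm from 9 mm down. Inside, 14 to 26 mm below the rim (differs each time: feel for it), is a black sprung seat on which the gauge's mouth presses: it gives 5 mm (2.4 N at first touch, 8.4 N at the end), then meets a stiff stop, about 10 N per further mm. Only on the stop is the reading full.
- pocket_home (a point): Centre of the mouth of the grey pocket where the gauge stands at first, 46 mm above the bench. Each of three pockets is a fixed round block 50 mm across (64 mm foot), 46 mm tall, with an upright hole 22 mm across, 43 mm deep; the nose goes in until the flange rests on the block, the mouth then 40 mm below this point.
- pocket_ready (a point): Centre of the mouth of the green pocket (for: enough charge), 46 mm above the bench; same size as the grey one.
- pocket_refill (a point): Centre of the mouth of the red pocket (for: to be refilled), 46 mm above the bench; same size as the grey one. The green and the red pocket may stand either way round.
- ethanol_bottle: Bystander: glass bottle with blue cap, 56 mm across, 104 mm tall; origin under its centre.
- tape_roll: Bystander: roll of pale tape lying flat, 90 mm across, 19 mm high; origin under its centre.
- marker_1: Bystander: black marker pen lying on the bench, 130 mm long along its y, 16 mm high; origin under its centre.
- marker_2: Bystander: black marker pen lying on the bench, 130 mm long along its y, 16 mm high; origin under its centre.
Mind the look-alikes: they are no part of the job. Of the things shaped like the part that bears pocket_ready, the green one is meant.

How it is judged:
On the way:
1. the gauge is pressed home in the valve with more than 10 N for half a second, rod pushed out (contact force between gauge and reservoir above 10 N and horizontal distance between gauge_mouth and valve_rim below 0.004 m and z of gauge_mouth in the frame of valve_rim below -0.0175 m and angle between gauge_mouth's own z axis and vertical below 0.12 rad and value of joint rod above 0.0025 m), for 0.5 s.
At the end, for the whole second after the job is handed in: Gauge released, at rest, upright within 0.1 rad, fully down (mouth 36 mm or more below the pocket's mouth, within 5 mm of its axis): in the green pocket if the rod is out over 10 mm, in the red if less (either between 8.5 and 11.5 mm); the rod still out over 2.5 mm (angle between gauge_mouth's own z axis and vertical below 0.1 rad and linear speed of gauge below 0.02 m/s and value of joint rod above 0.0025 m and ((value of joint rod above 0.0085 m and horizontal distance between gauge_mouth and pocket_ready below 0.005 m and z of gauge_mouth in the frame of pocket_ready below -0.036 m) or (value of joint rod below 0.0115 m and horizontal distance between gauge_mouth and pocket_refill below 0.005 m and z of gauge_mouth in the frame of pocket_refill below -0.036 m))); the robot touches nothing.
It fails at once if the gauge is pressed on the reservoir with more than 20 N (contact force between gauge and reservoir above 20 N).
It fails at once if a bystander is moved by more than 30 mm (distance of any of ethanol_bottle, tape_roll, marker_1, marker_2 from where it was at the start of the episode above 0.03 m).
It also fails if it takes over 61 s, if anything falls off the work surface, if the arm or the gripper's body presses on something with over 40 N, if the wrist force passes 120 N, or if a joint passes its speed limit or range.

### The arm

A 6-joint arm with a two-finger parallel gripper is mounted at the origin on a cart in front of the work surface, level with it; the furniture and walls round the work are solid. World frame = base frame: x ahead of the robot, y to its left, z up, the work surface at z = 0. Lengths are in m, angles in rad, forces in N, time in s.
With the tool pointing down it reaches from about 0.425 to 0.95 m from the base axis. Payload 3.5 kg.
Tool frame: the origin (TCP) lies at the centre of the arm's flange, where the gripper is bolted on; the fingertips stand 173 mm ahead of it and the grasp point (between the pads) lies 155 mm ahead of it (tip_extent is the distance from the TCP to the fingertips, in m); z points along the fingers, y is the line along which they close (so a half turn about z gives the same grasp; the last joint's range is limited). The gripper opens to 85 mm and grips with 20 to 120 N. Pads are 22 mm wide; open, the fingers measure 114 mm over their backs; the gripper's body (76 mm by 85 mm) begins 54 mm behind the grasp point. The pads swing forward as they close: fully open they stand 13 mm farther back than shut.
Start: joints at [-1.462, 0.286, 1.577, -0, 1.279, -0.15], TCP at [0.173, -0.653, 0.405] pointing down, gripper open.
Joint ranges: [-2.77, 2.77], [-0.9, 2.22], [0.21, 2.48], [-1.53, 4.67], [0.24, 2.81], [-2.84, 2.84]. Speed limits (rad/s): [2.79, 2.79, 3.14, 3.14, 3.14, 3.14].

### API

Orientations are given as a rotation vector (axis times angle).
In Python, from cell import * gives the robot as it stands.
- The arm moves only by the tool play_rows, never from a script. Its argument "increments" is a list of rows, each a list of 4 numbers: the shift along the tool's x, y, z in cm, then the turn about the tool's z in degrees. A call has 1 to 12 rows; each row shifts and turns the commanded pose from where the row before left it, along the tool's axes as they then stand; what a row does not reach is not made up. A row lasts 1/8 s, in which the tool goes at most 62.5 mm and 10.7 degrees, less where a joint would pass 70% of its speed; a pose out of reach is approached as far as the arm can. A call with a gripper value outside its range is refused whole. "fingers" is the finger opening in cm, from 0 to 8.54, set as the call begins (left out, the last holds). The fingers move at their own pace and stop on an object; "grip_force" is the grip in N (left out, the last holds). Time passes only in rows, so rows that do not move let the fingers close. It gives the time, the measured TCP pose, the force, the opening and the grip force at its end, in the units of the state.
- get_state(): the state, without advancing time (a new reading comes with each control period).
- read_camera(name): name is "side" or "top"; returns the picture (384x512x3 uint8, blue, green, red); there is no depth.
- get_calibration(name): a dict with "fovy" (degrees; the focal length in pixels is half the picture's height over the tangent of half this angle, whatever the lens; pixels are square), "cx", "cy" (the principal point, pixels), "T" (4x4, takes a point from camera to world coordinates). Camera axes: x right, y down, z forward; pixel columns grow to the right and rows downward; lengths in m; the calibration is good to about 2 mm. A picture is of the moment at which its call begins. get_calibration takes no time and is no camera call.
- finish_job(): hands the job in; it is judged then, once.
The state is a dict: "t": time; "joint_positions": joint angles; "qd": joint speeds; "joint_efforts": joint torques, N m; "eef_pos": TCP position; "ee_rot": TCP orientation; "wrist_force": force on the tool from outside, world axes, zero at the start; "torque": the same for the moment, N m; "gripper_width": finger opening in m; "gripper_force": force on a finger pad.
Only numpy, scipy, OpenCV 4.12 (cv2) and the standard library are available. Lean on these libraries where they do the work, as an engineer would, in place of code of your own. Each camera call takes 0.05 s, during which the arm holds its last target. There are 200 camera calls.

## Working session

There is one attempt and no reset: what is moved stays moved. The work goes in short steps, Python scripts to look and compute and a tool call to move; the robot and the scene stay as the last step left them, time stands still between calls to the robot, and variables do not carry over. Pictures are saved under pics/ and viewed, at most 10 in all, crops included, and the job is handed in when it is done.

Besides the shell and the picture viewer there is one more tool, called after "Emit:" in YAML: its name, and indented under it one key for each argument. play_rows: Moves the arm, as the interface text tells. Its arguments: {"type":"object","properties":{"increments":{"type":"array"},"fingers":{"type":"number"},"grip_force":{"type":"number"}},"required":["increments"]}

```bash
mkdir -p pics; cat > h.py <<'E'
from cell import *
import numpy as np, cv2
def K(n):
    c=get_calibration(n); f=192/np.tan(np.radians(c['fovy'])/2); return f,c['cx'],c['cy'],np.array(c['T'])
def pix(n,u,v,z):  # pixel -> world at height z
    f,cx,cy,T=K(n); d=T[:3,:3]@[(u-cx)/f,(v-cy)/f,1]; o=T[:3,3]; return o+d*(z-o[2])/d[2]
def proj(n,p):
    f,cx,cy,T=K(n); q=T[:3,:3].T@(np.array(p)-T[:3,3]); return np.array([f*q[0]/q[2]+cx,f*q[1]/q[2]+cy])
E
python3 - <<'E'
from h import *
for n in('top','side'):
    im=read_camera(n); cv2.imwrite(f'pics/{n}0.png',im)
    c=get_calibration(n); print(n,{k:np.round(v,3).tolist() if k=='T' else v for k,v in c.items()})
a,b=[cv2.resize(cv2.imread(f'pics/{n}0.png'),None,fx=1.5,fy=1.5,interpolation=cv2.INTER_CUBIC) for n in('top','side')]
cv2.imwrite('pics/top0b.png',a);cv2.imwrite('pics/side0b.png',b)
s=get_state();print(s)
E
```

```text
top {'fovy': 48.87987297052641, 'cx': 256.61826300225096, 'cy': 186.4533247806598, 'T': [[0.023, -0.994, 0.104, 0.489], [-1.0, -0.022, 0.011, -0.038], [-0.009, -0.104, -0.995, 1.244], [0.0, 0.0, 0.0, 1.0]]}
side {'fovy': 52.130233854594536, 'cx': 256.50257025065724, 'cy': 190.54919522151368, 'T': [[0.489, 0.676, -0.551, 1.049], [0.872, -0.375, 0.314, -0.292], [0.006, -0.634, -0.773, 0.737], [0.0, 0.0, 0.0, 1.0]]}
{'t': 0.1, 'joint_positions': array([-1.46203544e+00,  2.87130084e-01,  1.57806229e+00,  8.69437327e-06,
        1.27862191e+00, -1.50001275e-01]), 'qd': array([-0.0003033 , -0.00115298, -0.00420754, -0.000327  , -0.00088375,
        0.00059117]), 'joint_efforts': array([ 5.97465169e-04, -4.07297194e+01, -2.93700600e+01, -1.32668965e-04,
        3.38522565e-03, -6.93377771e-06]), 'eef_pos': array([ 0.17272475, -0.65228717,  0.40343258]), 'ee_rot': array([-3.11313312e+00, -4.05039138e-01, -8.49646607e-05]), 'wrist_force': array([-0.22358544,  0.55575813, -0.33882956]), 'torque': array([-0.00960007, -0.01518255,  0.01057801]), 'gripper_force': 0.0, 'gripper_width': 0.08522183760919834}
```

View pics/top0b.png

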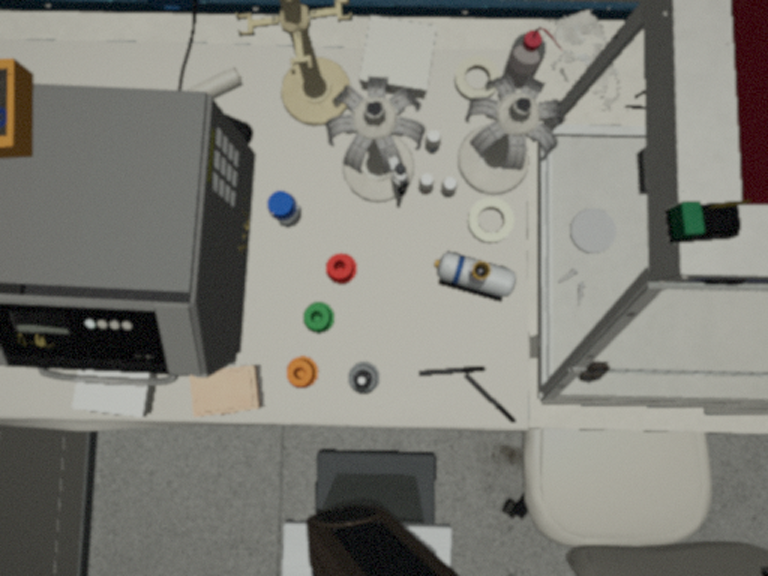

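View pics/side0b.png

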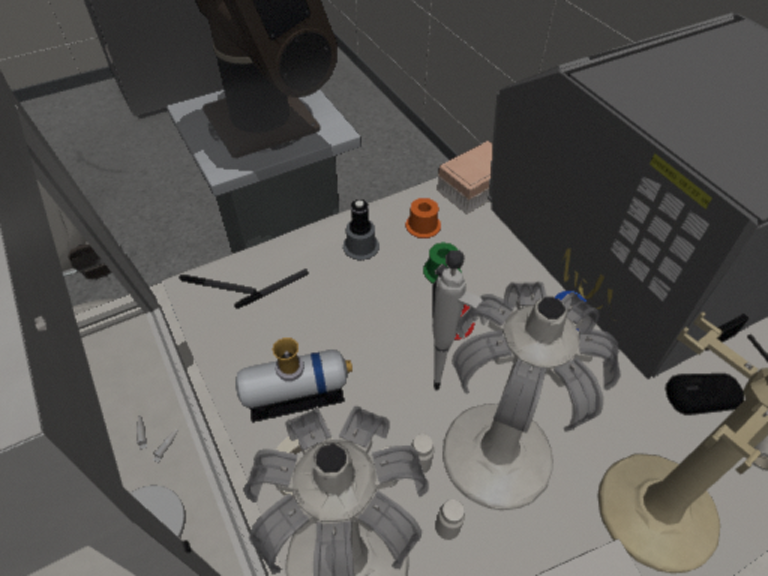

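Top view (1.5x): the gauge stands in the grey pocket at (363,377). Green pocket is at (318,317), red at (341,268), and the orange look-alike at (301,371). The valve is at (481,271), the ethanol bottle at (282,206), the tape at (491,220) and the markers at (452,371) and (490,396). The candidates for green are (318,317) green and (301,371) orange, and I choose the green one. The side view shows the gauge at (360,215) and the valve rim at (286,345).

```bash
python3 - <<'E'
from h import *
a=cv2.imread('pics/top0.png')[155:275,185:350]; cv2.imwrite('pics/c1.png',cv2.resize(a,None,fx=4.8,fy=4.8,interpolation=cv2.INTER_CUBIC))
b=cv2.imread('pics/side0.png')[125:275,150:320]; cv2.imwrite('pics/c2.png',cv2.resize(b,None,fx=4,fy=4,interpolation=cv2.INTER_CUBIC))
E
```

```text
(no output)
```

View pics/c1.png

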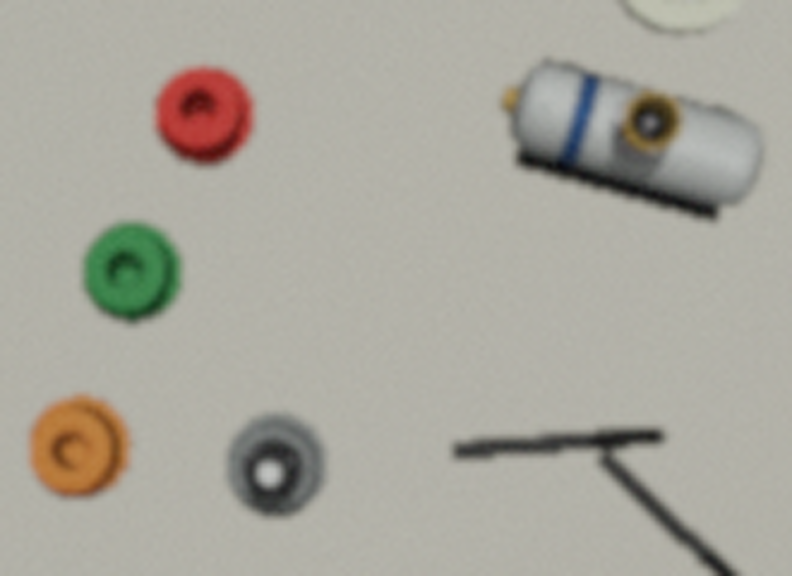

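View pics/c2.png

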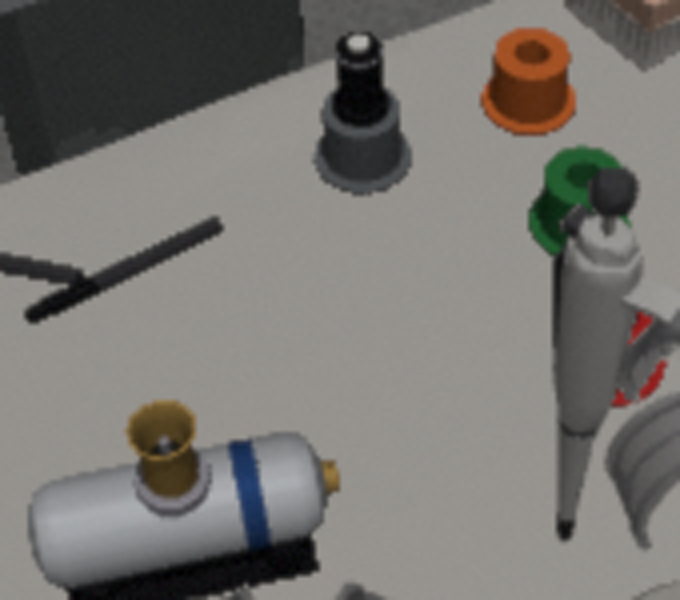

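```bash
python3 - <<'E'
from h import *
def T(x,y,z): return np.round(pix('top',(x+.5)/4.8-.5+185,(y+.5)/4.8-.5+155,z)[:2],4)
def S(x,y,z): return np.round(pix('side',(x+.5)/4-.5+150,(y+.5)/4-.5+125,z)[:2],4)
print('cap',T(269,472,.102),S(358,42,.102),'foot',T(276,466,.004))
print('valve',T(651,121,.11),S(161,430,.11))
print('green hole',T(127,268,.046),'foot',T(132,272,.004),S(581,173,.046))
print('red hole',T(200,107,.046),'foot',T(204,116,.004))
a=cv2.imread('pics/top0.png').astype(int); B,G,R=a[...,0],a[...,1],a[...,2]
for n,m in(('red',(R>1.8*G)&(R>90)),('green',(G>1.4*R)&(G>60))):
    m[:, :]&=False if False else m
    k,l,st,c=cv2.connectedComponentsWithStats(m.astype(np.uint8))
    for i in range(1,k):
        if 200<st[i,4]<500: x,y,w,h=st[i,:4]; print(n,st[i],pix('top',x+w/2-.5,y+h/2-.5,.004)[:2], c[i])
s=get_state(); print(s['eef_pos'],s['ee_rot'])
from scipy.spatial.transform import Rotation as Ro
print(Ro.from_rotvec(s['ee_rot']).as_matrix().round(3))
E
```

```text
cap [0.428  0.0133] [0.4285 0.0136] foot [0.4265 0.0136]
valve [ 0.6285 -0.1967] [ 0.6298 -0.1972]
green hole [0.5423 0.1029] foot [0.5418 0.1047] [0.5397 0.1041]
red hole [0.6391 0.0627] foot [0.6388 0.0636]
red [218 170  19  19 282] [0.63814076 0.06384875] [227.15957447 178.5035461 ]
green [234   0 126   5 308] [ 1.19326584 -0.13448096] [300.52272727   1.10714286]
green [454 135  16  22 283] [ 0.75318457 -0.62936324] [461.50176678 145.11660777]
green [203 202  19  19 293] [0.5426078  0.10507653] [212.09556314 211.06484642]
[ 0.17272475 -0.65228717  0.40343258] [-3.11313312e+00 -4.05039138e-01 -8.49646607e-05]
[[ 0.967  0.256 -0.   ]
 [ 0.256 -0.967  0.002]
 [ 0.    -0.002 -1.   ]]
```

Emit:
play_rows:
  increments:
    - [0, 0, 0, 7.4]
    - [0, 0, 0, 7.45]
    - [0.7, -5.1, 0, 0]
    - [0.7, -5.1, 0, 0]
    - [0.7, -5.1, 0, 0]
    - [0.7, -5.1, 0, 0]
    - [3.75, -4.5, 0, 0]
    - [3.75, -4.5, 0, 0]
    - [3.75, -4.5, 0, 0]
    - [3.75, -4.5, 0, 0]
  fingers: 7
  grip_force: 60

```text
t: 1.35
eef_pos: [0.3516, -0.2668, 0.4045]
ee_rot: [3.142, -0.001, 0.0]
wrist_force: [0.5, -0.6, 0.3]
gripper_width: 0.0701
gripper_force: 0.0
```

```bash
python3 - <<'E'
from h import *
from scipy.optimize import least_squares
# pipette tip, z unknown: triangulate
t=np.array([398,204])/1.5-.17; s=np.array([437,385])/1.5-.17
for a,b in((t,s),(np.array([400,178])/1.5,np.array([455,258])/1.5)):
    r=least_squares(lambda p:np.r_[proj('top',p)-a,proj('side',p)-b],[.6,0,.1]); print(r.x.round(3),r.cost)
E
```

```text
[ 0.754 -0.046  0.078] 0.00710078436732396
[ 0.744 -0.042  0.308] 5.3946591917325675
```

Emit:
play_rows:
  increments:
    - [1.53, -5.6, 0, 0]
    - [1.53, -5.6, 0, 0]
    - [1.53, -5.6, 0, 0]
    - [1.53, -5.6, 0, 0]
    - [1.53, -5.6, 0, 0]
    - [0, 0, 4, 0]
    - [0, 0, 4, 0]
    - [0, 0, 4, 0]
    - [0, 0, 0, 0]
    - [0, 0, 0, 0]

```text
t: 2.6
eef_pos: [0.4281, 0.0113, 0.286]
ee_rot: [3.141, -0.001, 0.003]
wrist_force: [0.5, -0.5, 0.7]
gripper_width: 0.0704
gripper_force: 0.0
```

Emit:
play_rows:
  increments:
    - [0, -0.2, 1.8, 0]
    - [0, 0, 1.8, 0]
    - [0, 0, 1.7, 0]
    - [0, 0, 0, 0]
    - [0, 0, 0, 0]

```text
t: 3.22
eef_pos: [0.4284, 0.0132, 0.2336]
ee_rot: [3.141, -0.001, 0.005]
wrist_force: [-0.0, 0.9, 0.3]
gripper_width: 0.0699
gripper_force: 0.0
```

Emit:
play_rows:
  increments:
    - [0, 0, 0, 0]
    - [0, 0, 0, 0]
    - [0, 0, 0, 0]
    - [0, 0, 0, 0]
    - [0, 0, 0, 0]
    - [0, 0, 0, 0]
  fingers: 1.5
  grip_force: 60

```text
t: 3.98
eef_pos: [0.428, 0.0133, 0.2325]
ee_rot: [3.141, -0.001, 0.002]
wrist_force: [-0.5, 1.0, 5.6]
gripper_width: 0.0268
gripper_force: 58.9
```

Emit:
play_rows:
  increments:
    - [0, 0, -2, 0]
    - [0, 0, -4, 0]
    - [0, 0, -4.5, 0]
    - [0, 0, -4, 0]
    - [4, 4.2, 0, 0]
    - [4, 4.2, 0, 0]
    - [4, 4.2, 0, 0]
    - [4, 4.2, 0, 0]
    - [4.1, 4.2, 0, 0]
    - [0, 0, 0, 0]
    - [0, 0, 0, 0]

```text
t: 5.35
eef_pos: [0.6281, -0.1964, 0.3751]
ee_rot: [-3.14, 0.001, 0.004]
wrist_force: [-0.6, 0.5, -0.3]
gripper_width: 0.0265
gripper_force: 59.5
```

```bash
python3 - <<'E'
from h import *
s=get_state(); print(s['t'],s['eef_pos'],s['wrist_force'],s['torque'])
f=[]
im=read_camera('side'); cv2.imwrite('pics/side1.png',im)
m=s['eef_pos']-[0,0,.2265]; print(proj('side',m),proj('side',[.629,-.197,.11]))
b=im[95:270,110:300]; cv2.imwrite('pics/c3.png',cv2.resize(b,None,fx=3.4,fy=3.4,interpolation=cv2.INTER_CUBIC))
for i in range(3): s=get_state(); f.append(s['wrist_force']); read_camera('side')
print(np.array(f).round(2))
E
```

```text
5.35 [ 0.62807355 -0.19644341  0.37514457] [-0.6450584   0.47531386 -0.27221259] [0.02427936 0.00843795 0.01632937]
[187.23973698 219.54993474] [189.80614297 231.7501016 ]
[[ 0.39 -0.53 -0.69]
 [ 0.65  1.   -0.44]
 [-0.94  0.48 -0.11]]
```

View pics/c3.png

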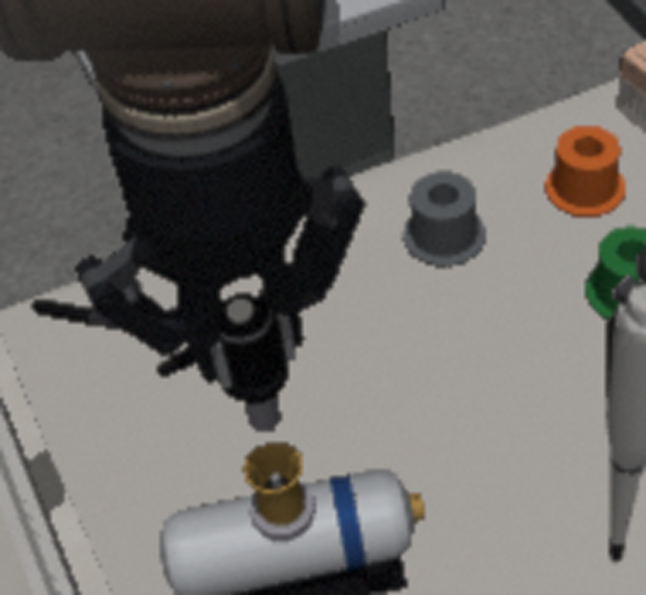

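The rod's cap shows at (240,308), the nose mouth at about (265,420) and the valve rim centre at (273,467). These match the projections, so I'll descend.

Emit:
play_rows:
  increments:
    - [0.1, 0.06, 1.5, 0]
    - [0, 0, 1.5, 0]
    - [0, 0, 1.0, 0]
    - [0, 0, 0.5, 0]
    - [0, 0, 0.4, 0]
    - [0, 0, 0, 0]
    - [0, 0, 0, 0]
  grip_force: 90

```text
t: 6.42
eef_pos: [0.6296, -0.1974, 0.3283]
ee_rot: [3.141, -0.001, 0.001]
wrist_force: [0.2, 0.3, 0.5]
gripper_width: 0.026
gripper_force: 88.4
```

Emit:
play_rows:
  increments:
    - [0, 0, 0.2, 0]
    - [0, 0, 0.2, 0]
    - [0, 0, 0, 0]

```text
t: 6.8
eef_pos: [0.6294, -0.1973, 0.3236]
ee_rot: [-3.142, 0.001, 0.0]
wrist_force: [-0.3, 0.0, -0.2]
gripper_width: 0.0262
gripper_force: 88.4
```

Emit:
play_rows:
  increments:
    - [0, 0, 0.2, 0]
    - [0, 0, 0, 0]

```text
t: 7.05
eef_pos: [0.6294, -0.1973, 0.3216]
ee_rot: [3.142, -0.001, 0.0]
wrist_force: [-0.7, -0.0, -0.3]
gripper_width: 0.0261
gripper_force: 88.4
```

Emit:
play_rows:
  increments:
    - [0, 0, 0.2, 0]
    - [0, 0, 0, 0]

```text
t: 7.3
eef_pos: [0.6294, -0.1973, 0.3195]
ee_rot: [-3.142, 0.001, 0.0]
wrist_force: [0.2, 0.7, -1.1]
gripper_width: 0.0263
gripper_force: 88.4
```

Emit:
play_rows:
  increments:
    - [0, 0, 0.2, 0]
    - [0, 0, 0, 0]

```text
t: 7.55
eef_pos: [0.6294, -0.1973, 0.3175]
ee_rot: [-3.142, 0.001, 0.0]
wrist_force: [-0.4, -0.4, -1.0]
gripper_width: 0.0263
gripper_force: 88.4
```

Emit:
play_rows:
  increments:
    - [0, 0, 0.2, 0]
    - [0, 0, 0, 0]

```text
t: 7.8
eef_pos: [0.6294, -0.1973, 0.3155]
ee_rot: [-3.141, 0.001, 0.0]
wrist_force: [-0.5, 0.6, -0.8]
gripper_width: 0.0262
gripper_force: 88.4
```

Emit:
play_rows:
  increments:
    - [0, 0, 0.2, 0]
    - [0, 0, 0, 0]

```text
t: 8.05
eef_pos: [0.6294, -0.1973, 0.3135]
ee_rot: [-3.142, 0.001, 0.0]
wrist_force: [0.1, -0.8, -0.3]
gripper_width: 0.0263
gripper_force: 88.4
```

Emit:
play_rows:
  increments:
    - [0, 0, 0.2, 0]
    - [0, 0, 0, 0]

```text
t: 8.3
eef_pos: [0.6295, -0.1973, 0.312]
ee_rot: [3.142, -0.001, 0.0]
wrist_force: [-0.0, 0.0, 1.0]
gripper_width: 0.0259
gripper_force: 88.4
```

Emit:
play_rows:
  increments:
    - [0, 0, 0.15, 0]
    - [0, 0, 0, 0]

```text
t: 8.55
eef_pos: [0.6296, -0.1973, 0.3107]
ee_rot: [3.141, -0.0, 0.001]
wrist_force: [-1.8, 1.1, 1.8]
gripper_width: 0.0263
gripper_force: 88.4
```

Emit:
play_rows:
  increments:
    - [0, 0, 0.15, 0]
    - [0, 0, 0, 0]

```text
t: 8.8
eef_pos: [0.6296, -0.1973, 0.3092]
ee_rot: [3.141, -0.001, 0.001]
wrist_force: [-1.2, 0.2, 5.0]
gripper_width: 0.0261
gripper_force: 88.4
```

Emit:
play_rows:
  increments:
    - [0, 0, 0.15, 0]
    - [0, 0, 0, 0]

```text
t: 9.05
eef_pos: [0.6296, -0.1973, 0.308]
ee_rot: [3.141, -0.0, 0.001]
wrist_force: [-2.1, 0.9, 4.3]
gripper_width: 0.0261
gripper_force: 88.4
```

Emit:
play_rows:
  increments:
    - [0, 0, 0.1, 0]
    - [0, 0, 0, 0]

```text
t: 9.3
eef_pos: [0.6296, -0.1973, 0.3073]
ee_rot: [3.141, -0.001, 0.001]
wrist_force: [-2.9, 1.2, 6.4]
gripper_width: 0.0259
gripper_force: 88.5
```

Emit:
play_rows:
  increments:
    - [0, 0, 0.05, 0]
    - [0, 0, 0, 0]

```text
t: 9.55
eef_pos: [0.6297, -0.1973, 0.307]
ee_rot: [3.141, -0.001, 0.001]
wrist_force: [-3.0, 1.5, 8.1]
gripper_width: 0.0259
gripper_force: 88.5
```

Emit:
play_rows:
  increments:
    - [-0.08, -0.04, 0.0, 0]
    - [0, 0, 0, 0]

```text
t: 9.8
eef_pos: [0.6291, -0.197, 0.3073]
ee_rot: [3.14, -0.001, 0.004]
wrist_force: [-1.2, 1.6, 6.5]
gripper_width: 0.0263
gripper_force: 88.5
```

Emit:
play_rows:
  increments:
    - [0, 0, 0.05, 0]
    - [0, 0, 0, 0]

```text
t: 10.05
eef_pos: [0.6291, -0.1971, 0.3069]
ee_rot: [3.14, -0.001, 0.004]
wrist_force: [-2.0, 0.7, 6.9]
gripper_width: 0.0262
gripper_force: 88.5
```

Emit:
play_rows:
  increments:
    - [0, 0, 0.05, 0]
    - [0, 0, 0, 0]

```text
t: 10.3
eef_pos: [0.6292, -0.1971, 0.3068]
ee_rot: [3.14, -0.001, 0.004]
wrist_force: [-1.8, 1.3, 7.3]
gripper_width: 0.0265
gripper_force: 88.5
```

Emit:
play_rows:
  increments:
    - [0, 0, 0.04, 0]
    - [0, 0, 0, 0]

```text
t: 10.55
eef_pos: [0.6292, -0.1971, 0.3067]
ee_rot: [3.14, -0.0, 0.004]
wrist_force: [-2.6, 2.0, 9.1]
gripper_width: 0.0263
gripper_force: 88.6
```

Emit:
play_rows:
  increments:
    - [0, 0, 0.05, 0]
    - [0, 0, 0, 0]

```text
t: 10.8
eef_pos: [0.6293, -0.1971, 0.3067]
ee_rot: [3.14, -0.0, 0.004]
wrist_force: [-3.1, 1.6, 10.0]
gripper_width: 0.0259
gripper_force: 88.8
```

Emit:
play_rows:
  increments:
    - [0, 0, 0.04, 0]
    - [0, 0, 0, 0]

```text
t: 11.05
eef_pos: [0.6293, -0.1971, 0.3067]
ee_rot: [3.14, -0.0, 0.004]
wrist_force: [-2.9, 2.2, 12.6]
gripper_width: 0.0265
gripper_force: 89.0
```

Emit:
play_rows:
  increments:
    - [0, 0, 0.03, 0]
    - [0, 0, 0, 0]

```text
t: 11.3
eef_pos: [0.6293, -0.1971, 0.3067]
ee_rot: [3.14, -0.0, 0.004]
wrist_force: [-3.5, 1.3, 12.5]
gripper_width: 0.0263
gripper_force: 89.0
```

Emit:
play_rows:
  increments:
    - [0, 0, 0.03, 0]
    - [0, 0, 0, 0]
    - [0, 0, 0, 0]
    - [0, 0, 0, 0]
    - [0, 0, 0, 0]
    - [0, 0, 0, 0]
    - [0, 0, 0, 0]
    - [0, 0, 0, 0]
    - [0, 0, 0, 0]
    - [0, 0, 0, 0]
    - [0, 0, 0, 0]

```text
t: 12.68
eef_pos: [0.6294, -0.1971, 0.3066]
ee_rot: [3.14, -0.0, 0.005]
wrist_force: [-3.4, 2.3, 13.8]
gripper_width: 0.0262
gripper_force: 89.1
```

```bash
python3 - <<'E'
from h import *
im=read_camera('side'); cv2.imwrite('pics/side2.png',im)
b=im[120:270,120:270]; cv2.imwrite('pics/c4.png',cv2.resize(b,None,fx=4,fy=4,interpolation=cv2.INTER_CUBIC))
s=get_state(); print(s['eef_pos'],s['wrist_force'],s['torque'])
E
```

```text
[ 0.62937728 -0.19709535  0.30663067] [-4.39879324  1.34955357 13.45489445] [ 0.39223559  0.75670307 -0.02249009]
```

View pics/c4.png

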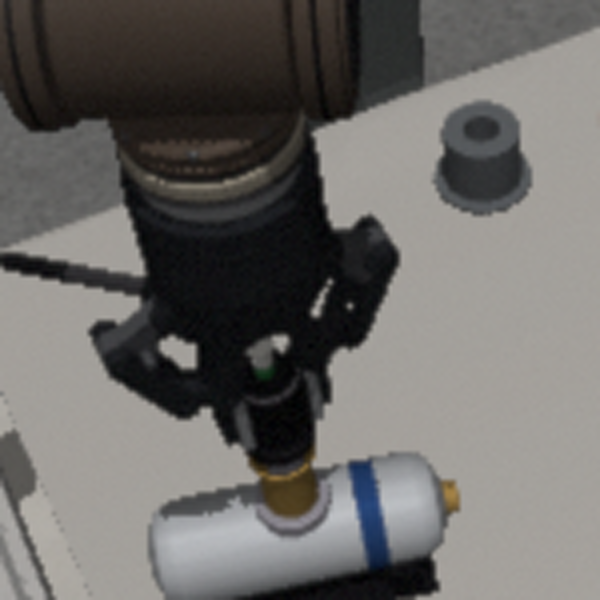

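Pressed on the stop at about 14 N. The rod is out with green showing at (265,373) above the barrel, so I'll lift it to the green pocket and check again there.

Emit:
play_rows:
  increments:
    - [0, 0, -0.5, 0]
    - [0, 0, -1.5, 0]
    - [0, 0, -2.5, 0]
    - [0, 0, -2.7, 0]
    - [-1.47, -5.02, 0, 0]
    - [-1.47, -5.02, 0, 0]
    - [-1.47, -5.02, 0, 0]
    - [-1.47, -5.02, 0, 0]
    - [-1.47, -5.02, 0, 0]
    - [-1.47, -5.02, 0, 0]
    - [0, 0, 0, 0]
    - [0, 0, 0, 0]

```text
t: 14.22
eef_pos: [0.5406, 0.1042, 0.3745]
ee_rot: [3.141, 0.0, -0.0]
wrist_force: [0.5, 0.2, -1.6]
gripper_width: 0.026
gripper_force: 89.3
```

Emit:
play_rows:
  increments:
    - [0, 0, 3, 0]
    - [0, 0, 3, 0]
    - [0, 0, 1, 0]
    - [0, 0, 0, 0]
    - [0, 0, 0, 0]

```text
t: 14.85
eef_pos: [0.5413, 0.1039, 0.3063]
ee_rot: [3.142, -0.002, 0.004]
wrist_force: [0.6, 0.1, -0.5]
gripper_width: 0.0262
gripper_force: 89.3
```

```bash
python3 - <<'E'
from h import *
s=get_state(); print(s['eef_pos'],s['wrist_force'])
im=read_camera('side')
m=s['eef_pos']-[0,0,.2265]
o=np.array([220,90]); k=4
for n,p in(('mouth',m),('barreltop',m+[0,0,.092]),('green',[.5415,.104,.046]),('green2',[.5427,.103,.046])): print(n,((proj('side',p)-o+.5)*k-.5).round(1))
b=im[90:240,220:370]; cv2.imwrite('pics/c5.png',cv2.resize(b,None,fx=k,fy=k,interpolation=cv2.INTER_CUBIC))
E
```

```text
[0.54130266 0.10393206 0.306281  ] [ 0.59453951  0.08908526 -0.49594217]
mouth [307.  275.4]
barreltop [321.6 155.6]
green [302.5 314.9]
green2 [302.2 316.8]
```

View pics/c5.png

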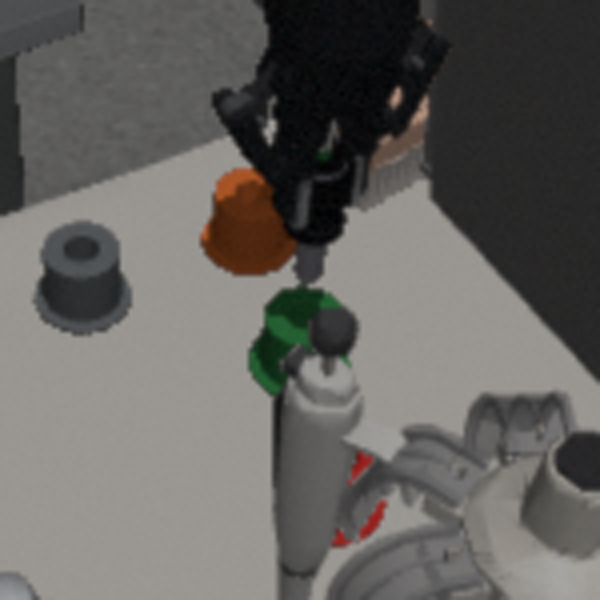

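The mouth is at (308,276), as projected, above the green pocket whose top is at (303,315). Green is visible at (324,155). I'll insert it.

Emit:
play_rows:
  increments:
    - [0, 0, 2, 0]
    - [0, 0, 1.5, 0]
    - [0, 0, 0.8, 0]
    - [0, 0, 0, 0]

```text
t: 15.4
eef_pos: [0.5408, 0.1043, 0.2616]
ee_rot: [3.142, -0.001, 0.001]
wrist_force: [0.9, -0.3, -1.8]
gripper_width: 0.0264
gripper_force: 89.3
```

Emit:
play_rows:
  increments:
    - [0, 0, 0.8, 0]
    - [0, 0, 0.8, 0]
    - [0, 0, 0, 0]

```text
t: 15.78
eef_pos: [0.5407, 0.1043, 0.2453]
ee_rot: [-3.142, 0.001, -0.002]
wrist_force: [3.0, -0.6, -2.2]
gripper_width: 0.026
gripper_force: 89.3
```

Emit:
play_rows:
  increments:
    - [0, 0, 0.5, 0]
    - [0, 0, 0.4, 0]
    - [0, 0, 0, 0]

```text
t: 16.15
eef_pos: [0.5408, 0.1043, 0.2367]
ee_rot: [-3.142, 0.001, -0.002]
wrist_force: [2.9, -0.2, -1.4]
gripper_width: 0.0259
gripper_force: 89.3
```

Emit:
play_rows:
  increments:
    - [0.1, 0, 0, 0]
    - [0, 0, 0.2, 0]
    - [0, 0, 0.15, 0]
    - [0, 0, 0, 0]
    - [0, 0, 0, 0]

```text
t: 16.77
eef_pos: [0.5414, 0.1044, 0.233]
ee_rot: [-3.142, 0.001, 0.001]
wrist_force: [0.9, 0.3, -1.8]
gripper_width: 0.026
gripper_force: 89.3
```

Nearly seated, so I'll release it, retreat straight up and look.

Emit:
play_rows:
  increments:
    - [0, 0, 0, 0]
    - [0, 0, 0, 0]
    - [0, 0, 0, 0]
    - [0, 0, 0, 0]
    - [0, 0, 0, 0]
    - [0, 0, 0, 0]
  fingers: 7

```text
t: 17.52
eef_pos: [0.5416, 0.1043, 0.2334]
ee_rot: [-3.142, 0.001, 0.0]
wrist_force: [-0.3, 0.3, -0.5]
gripper_width: 0.0702
gripper_force: 0.0
```

Emit:
play_rows:
  increments:
    - [0, 0, -2, 0]
    - [0, 0, -4, 0]
    - [0, 0, -5, 0]
    - [0, 0, -5, 0]
    - [-3, 5, 0, 0]
    - [-3, 5, 0, 0]
    - [-3, 5, 0, 0]
    - [0, 5, 0, 0]
    - [0, 5, 0, 0]
    - [0, 0, 0, 0]
    - [0, 0, 0, 0]

```text
t: 18.9
eef_pos: [0.4513, -0.1454, 0.3931]
ee_rot: [-3.141, 0.002, 0.001]
wrist_force: [0.1, 0.4, 1.0]
gripper_width: 0.07
gripper_force: 0.0
```

```bash
python3 - <<'E'
from h import *
s=get_state(); print(s['eef_pos'],s['wrist_force'],s['gripper_width'])
im=read_camera('side'); t=read_camera('top')
g=np.array([.5415,.104,.046])
print(((proj('side',g+[0,0,.052])-[250,95]+.5)*5-.5).round(),((proj('top',g+[0,0,.052])-[185,180]+.5)*6-.5).round())
a=cv2.resize(im[95:205,250:320],None,fx=5,fy=5,interpolation=cv2.INTER_CUBIC)
b=cv2.resize(t[180:250,185:245],None,fx=6,fy=6,interpolation=cv2.INTER_CUBIC)
c=np.zeros((550,350+360,3),np.uint8); c[:550,:350]=a; c[:420,350:]=b; cv2.imwrite('pics/c6.png',c)
E
```

```text
[ 0.45134456 -0.14541753  0.39311116] [0.10570667 0.39283014 0.9718252 ] 0.06998022627102347
[238. 292.] [143. 181.]
```

View pics/c6.png

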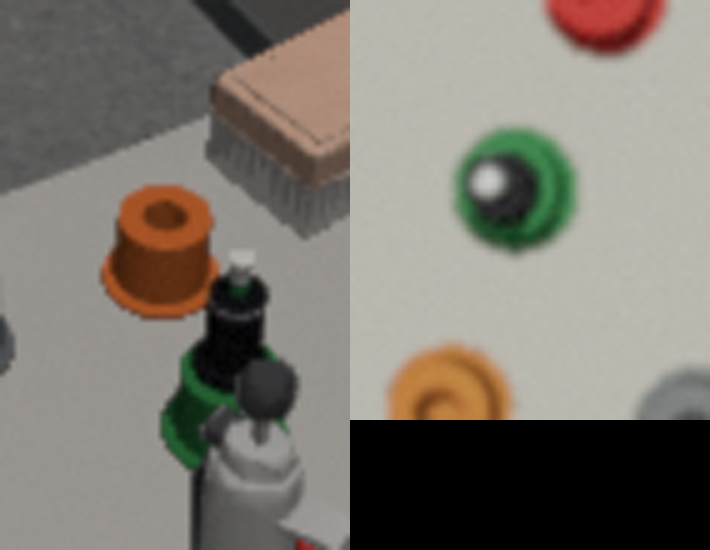

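The gauge stands upright and seated in the green pocket, with its barrel top at (238,292) as projected. Green shows below the rod's white part at about (239,286), so the green pocket is the right one.

```bash
python3 -c "
from cell import *
print(finish_job())"
```

```text
the job is handed in; nothing more can be done
None
```

I pressed the gauge onto the valve's stop at about 14 N (wrist reading) for over a second. The rod came out with green showing above the barrel, so the gauge now stands upright and released in the green pocket, and the job is handed in; no verdict came back.

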